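# Open the wide slide case

### The job

Two slide cases stand on the microscope bench, both closed. Open the wide one: lift its lid by the bar handle and swing it over backwards until it rests open on its stop, then let go. Leave the small case shut.

Things in the scene. Friction and masses are not known exactly. Their poses are not given: they have to be found in the camera images.
- wide_case_lid (a joint): Lid of the wide slide case, the one to open: fixed grey plastic box 200 mm wide along its hinge, 100 mm deep, 70 mm high, hinged on the rim away from the robot; lid 8 mm thick. Value in rad: 0 closed, grows as the near edge rises, 1.75 (100 degrees) on the stop, leaning back past upright. Free hinge: the lid (about 200 g) falls shut if let go below 1.4, back onto the stop above 1.6.
- wide_case_handle (a point): Middle of the steel bar handle on that lid: round bar 10 mm thick, 76 mm long, parallel to the hinge, on a post at each end. Its axis lies 35 mm above the closed lid's top and 25 mm out beyond the lid's near edge, so it is clear all round between the posts; it turns with the lid. Axes, lid closed: x level, from near edge to hinge; y along the bar; z up.
- wide_case_hinge (a point): Middle of the wide case's hinge line, 70.5 mm above the table on the far rim; it stays put. Axes as for the handle: the hinge line runs along y. With the lid closed the handle's middle lies 125 mm from here towards the robot (-x) and 43 mm up (+z), and it swings about this line.
- small_case_lid (a joint): Lid of the small slide case, to be left shut: same grey plastic, depth, height and handle, but only 130 mm wide along its hinge. It stands beside the wide one, on its left or right. Opening angle in rad, 0 closed.
Not all that is in view belongs to the job. What is shaped like the part that bears wide_case_lid but pink is not meant.

How it is judged (in metres and radians):
At the end, for the whole second after the job is handed in: The wide case's lid rests open on its stop (1.75 rad, within 10 degrees), still and let go of, and the small case's lid is shut (within 0.1 rad) (value of joint wide_case_lid above 1.58 rad and velocity of joint wide_case_lid between -0.1 and 0.1 rad/s and value of joint small_case_lid below 0.1 rad); the robot touches nothing.
It fails at once if the small case's lid is lifted open (more than 0.3 rad) (value of joint small_case_lid above 0.3 rad).
It also fails if it takes over 42 s, if anything falls off the work surface, if the arm or the gripper's body presses on something with over 40 N, if the wrist force passes 120 N, or if a joint passes its speed limit or range.

### The arm

A 6-joint arm with a two-finger parallel gripper is mounted at the origin on the work surface. World frame = base frame: x ahead of the robot, y to its left, z up, the work surface at z = 0. Lengths are in mm, angles in rad, forces in N, time in s.
With the tool pointing down it reaches from about 350 to 975 mm from the base axis. Payload 17.4 kg.
Tool frame: the origin (TCP) lies at the very end of the fingers, on their centre line; the grasp point (between the pads) lies 19 mm behind it (ctrl.pinch_z is the distance from the TCP to the grasp point, in mm); z points along the fingers, y is the line along which they close (so a half turn about z gives the same grasp; the last joint's range is limited). The gripper opens to 85 mm and grips with 20 to 120 N. Pads are 22 mm wide; open, the fingers measure 114 mm over their backs; the gripper's body (76 mm by 85 mm) begins 54 mm behind the grasp point. The pads swing forward as they close: fully open they stand 13 mm farther back than shut.
Start: joints at [-1.345, 0.116, 1.442, -0, 1.584, -0.038], TCP at [175.997, -651.657, 206.603] pointing down, gripper open.
Joint ranges: [-2.83, 2.83], [-0.83, 2.19], [0.07, 2.5], [-1.14, 4.28], [0.01, 3], [-2.97, 2.97]. Speed limits (rad/s): [1.89, 1.89, 2.22, 3.14, 3.14, 3.14].

### API

Orientations are given as a unit quaternion [w, x, y, z].
In Python, from rig import ctrl gives the robot as it stands.
- The arm moves only by the tool move_arm, never from a script. Its argument "steps" is a list of rows, each an object of numbers: "gripper": the opening, from -1 (shut) to 1 (fully open), so that 0 is half open; "x", "y", "z": the shift along the world's x, y, z in cm; "wx", "wy", "wz": the turn, a rotation vector about the world's x, y, z in degrees. A call has 1 to 12 rows; each row is the pose to reach, as a shift and turn from the pose commanded when the call began; what a row does not reach only later rows make up. A row lasts 1/12 s, in which the tool goes at most 41.7 mm and 7.16 degrees, less where a joint would pass 70% of its speed; a pose out of reach is approached as far as the arm can. A call with a gripper value outside its range is refused whole. The fingers move at their own pace and stop on an object; "force" is the grip in N (left out, the last holds). Time passes only in rows, so rows that repeat a pose let the fingers close. It gives the time, the measured TCP pose, the force, the opening and the grip force at its end, in the units of the state.
- ctrl.get_obs(): the state, without advancing time (a new reading comes with each control period).
- ctrl.snapshot(name): name is "scene" or "top" or "wrist"; returns a dict with "image" (480x640x3 uint8, red, green, blue), "fx", "fy", "cx", "cy" (pixels), "R" (3x3) and "t" (3): a world point X has camera coordinates R X + t; the wrist camera has in their place "tool_from_camera" (4x4, takes a point from camera to tool coordinates, whose origin is the TCP and whose axes are the flange's). Camera axes: x right, y down, z forward; pixel columns grow to the right and rows downward; lengths in mm; the calibration is good to about 2 mm. A picture is of the moment at which its call begins: read the wrist's pose just before it. There is no depth.
- ctrl.hand_in(): hands the job in; it is judged then, once.
The state is a dict: "time": time; "joints": joint angles; "joint_vel": joint speeds; "joint_efforts": joint torques, N m; "eef_pos": TCP position; "tcp_rot": TCP orientation; "ft_force": force on the tool from outside, world axes, zero at the start; "torque": the same for the moment, N m; "grip_width": finger opening in mm; "grip_force": force on a finger pad.
Only numpy, scipy, OpenCV 4.12 (cv2) and the standard library are available. Lean on these libraries where they do the work, as an engineer would, in place of code of your own. Each camera call takes 0.05 s, during which the arm holds its last target. There are 200 camera calls.

## Working session

There is one attempt and no reset: what is moved stays moved. The work goes in short steps, Python scripts to look and compute and a tool call to move; the robot and the scene stay as the last step left them, time stands still between calls to the robot, and variables do not carry over. Pictures are saved under pics/ and viewed, at most 10 in all, crops included, and the job is handed in when it is done.

Besides the shell and the picture viewer there is one more tool, called after "Request:" as name(argument=value, ...) on one line, values as JSON. move_arm: Moves the arm, as the interface text tells. Its arguments: {"type":"object","properties":{"steps":{"type":"array"},"force":{"type":"number"}},"required":["steps"]}

```bash
mkdir -p pics
python3 - <<'E'
from rig import ctrl
import cv2,pickle
d={}
for n in("scene","top"):
    s=ctrl.snapshot(n);d[n]=s;cv2.imwrite(f"pics/{n}0.png",s["image"][:,:,::-1])
    print(n,s["fx"],s["cx"],s["cy"],s["R"],s["t"])
pickle.dump(d,open("d.pkl","wb"))
o=ctrl.get_obs();print(o["time"],o["eef_pos"],o["tcp_rot"],o["ft_force"])
E
```

```text
scene 459.0816426517145 315.63318719827134 241.77271441093154 [[-0.70177082  0.71230798 -0.0116213 ]
 [ 0.54345017  0.52472081 -0.65523277]
 [-0.46062959 -0.46613884 -0.75533765]] [ 251.64217734 -199.63094032 1327.13633799]
top 555.8168101258993 325.68216647290444 240.2010319409392 [[ 0.02623263 -0.99960512  0.01007221]
 [-0.99090505 -0.02733193 -0.13175791]
 [ 0.13198117 -0.00652424 -0.99123075]] [  69.59989115  455.44841341 1387.20447383]
0.1 [ 175.94986993 -651.45968523  205.96711247] [-5.03438482e-04  9.91312256e-01  1.31528532e-01 -6.29804708e-05] [-0.28593175 -0.2662457   0.40679344]
```

View pics/scene0.png

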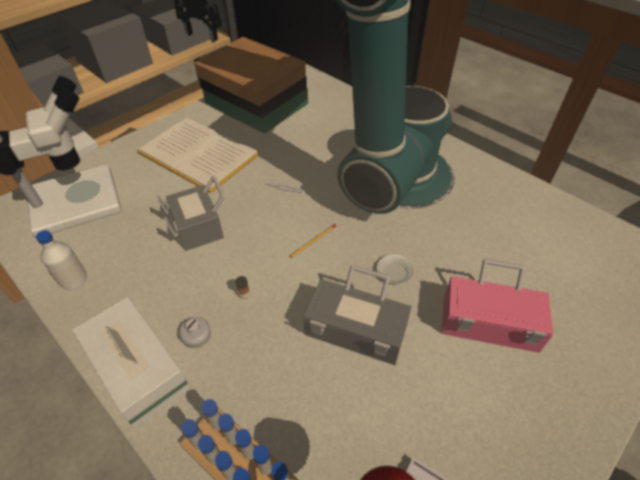

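View pics/top0.png

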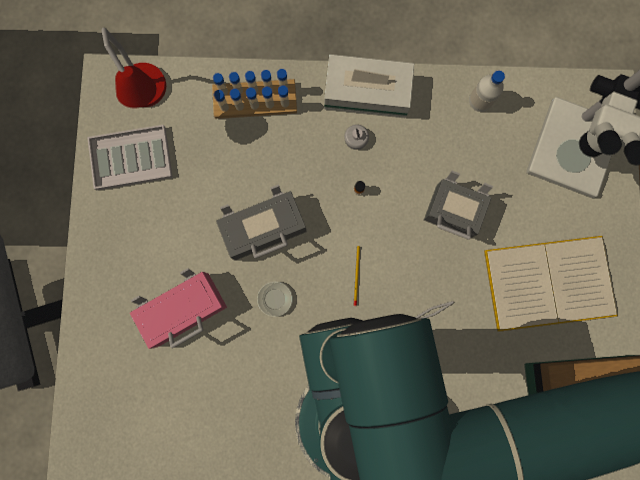

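The candidates are grey case A at top (262,225), scene (357,312), grey case B at top (463,208), scene (195,215), and the pink one at top (178,310). A is the wide grey one. B is narrower and pink is excluded. I'll confirm with an enlarged crop.

Run:
```python
import cv2,pickle,numpy as np
d=pickle.load(open("d.pkl","rb"))
a=d["top"]["image"][175:275,205:335,::-1];b=d["scene"]["image"][255:365,295:425,::-1]
a=cv2.resize(a,None,fx=5,fy=5,interpolation=2);b=cv2.resize(b,None,fx=5,fy=5,interpolation=2)
cv2.imwrite("pics/c1.png",a);cv2.imwrite("pics/c2.png",b)
```

```text
(no output)
```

View pics/c1.png

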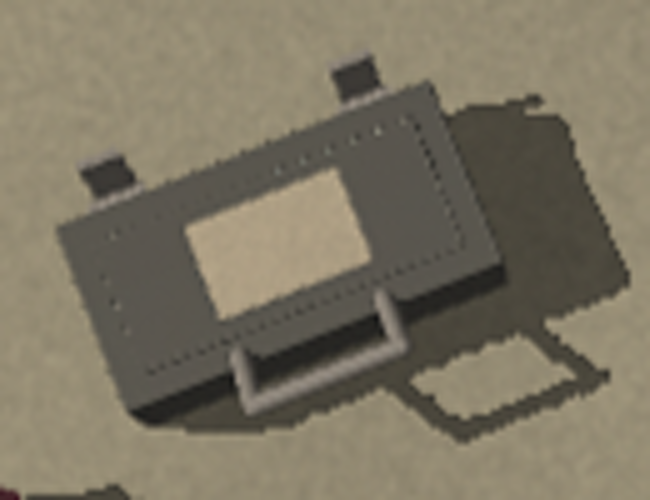

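View pics/c2.png

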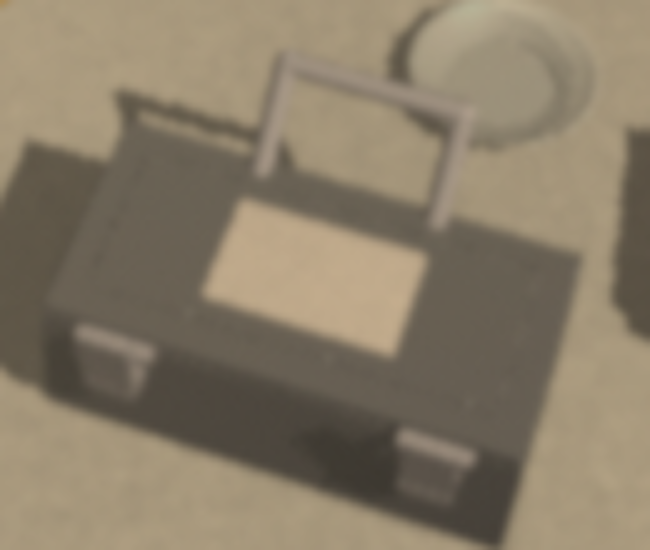

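The crops show the wide grey case. In the top crop the bar runs from (248,404) to (402,345). The lid corners are (60,230), (432,85), (503,265) and (132,410). In the scene crop the bar runs from (288,60) to (465,108).

Run:
```python
import pickle,numpy as np
d=pickle.load(open("d.pkl","rb"))
def ray(n,u,v,z):
    s=d[n];R=np.array(s["R"]);c=-R.T@np.array(s["t"]);r=R.T@np.array([(u-s["cx"])/s["fx"],(v-s["cy"])/s["fy"],1])
    return (c+r*(z-c[2])/r[2]).round(1)
T=lambda u,v,z:ray("top",205+u/5,175+v/5,z)
S=lambda u,v,z:ray("scene",295+u/5,255+v/5,z)
L=np.array([T(60,230,78.5),T(432,85,78.5),T(503,265,78.5),T(132,410,78.5)]);print(L)
e=L[0]-L[1];f=L[3]-L[2];print(np.linalg.norm(e),np.linalg.norm(f),np.linalg.norm(L[0]-L[3]),np.arctan2(-e[0],e[1]),np.arctan2(-f[0],f[1]))
H=[T(248,404,113.5),T(402,345,113.5)];G=[S(288,60,113.5),S(465,108,113.5)];print(H,sum(H)/2,G,sum(G)/2)
h=H[0]-H[1];print(np.arctan2(-h[0],h[1]))
print("hinge",(L[0]+L[1])/2)
```

```text
[[487.3 351.5  78.5]
 [565.5 170.6  78.5]
 [475.9 132.5  78.5]
 [399.1 311.7  78.5]]
197.07879135005876 194.96379151011604 96.76404290851018 0.40802323051011236 0.4048917862850832
[array([400.1, 250.9, 113.5]), array([430.4, 178.5, 113.5])] [415.25 214.7  113.5 ] [array([428.3, 179.2, 113.5]), array([396.5, 247.9, 113.5])] [412.4  213.55 113.5 ]
0.39635928463993325
hinge [526.4  261.05  78.5 ]
```

Request:
move_arm(steps=[{"x": 2.3,"y": 3.4,"z": 0.3,"wz": 4},{"x": 4.6,"y": 6.8,"z": 0.6,"wz": 8},{"x": 6.9,"y": 10.2,"z": 0.9,"wz": 12},{"x": 9.2,"y": 13.6,"z": 1.2,"wz": 16},{"x": 11.5,"y": 17,"z": 1.5,"wz": 20},{"x": 13.8,"y": 20.4,"z": 1.8,"wz": 24},{"x": 16.1,"y": 23.8,"z": 2.1,"wz": 28},{"x": 18.4,"y": 27.2,"z": 2.4,"wz": 32},{"x": 20.7,"y": 30.6,"z": 2.7,"wz": 36},{"x": 23,"y": 34,"z": 3,"wz": 40},{"x": 25.3,"y": 37.4,"z": 3.3,"wz": 44},{"x": 27.6,"y": 40.8,"z": 3.6,"wz": 48}])

```text
schema error: expected keys gripper, x, y, z, wx, wy, wz
```

Request:
move_arm(steps=[{"x": -0.3,"y": 3.8,"wz": 4.2},{"x": -0.6,"y": 7.6,"wz": 8.4},{"x": -0.9,"y": 11.4,"wz": 12.6},{"x": -1.2,"y": 15.2,"wz": 16.8},{"x": -1.6,"y": 19,"wz": 21},{"x": -1.9,"y": 22.8,"wz": 25.2},{"x": -2.2,"y": 26.6,"wz": 29.4},{"x": -2.6,"y": 30.4,"wz": 33.6},{"x": -2.9,"y": 34.2,"wz": 37.8},{"x": -3.2,"y": 38,"wz": 42},{"x": -3.5,"y": 41.8,"wz": 46.2},{"x": -3.8,"y": 45.6,"wz": 50}])

```text
schema error: expected keys gripper, x, y, z, wx, wy, wz
```

Request:
move_arm(steps=[{"gripper": 0.2},{"gripper": 0.2},{"gripper": 0.2}])

```text
schema error: expected keys gripper, x, y, z, wx, wy, wz
```

Run:
```python
from rig import ctrl
import cv2,pickle
o=ctrl.get_obs();s=ctrl.snapshot("wrist");pickle.dump((o,s),open("w.pkl","wb"))
cv2.imwrite("pics/w1.png",s["image"][:,:,::-1]);print(o["time"],o["eef_pos"],o["tcp_rot"],o["joints"],o["grip_width"])
```

```text
0.1 [ 175.94986993 -651.45968523  205.96711247] [-5.03438482e-04  9.91312256e-01  1.31528532e-01 -6.29804708e-05] [-1.34478821e+00  1.16408221e-01  1.44218074e+00 -3.08016954e-05
  1.58401795e+00 -3.78138114e-02] 85.36325239390129
```

View pics/w1.png

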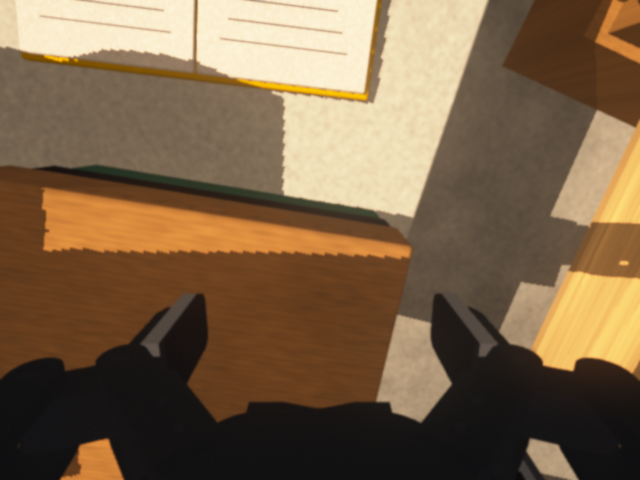

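The rows need every key, so nothing has moved. The wrist view shows only the books under the start pose, and the fingers at (180,330) and (460,330). I'll send the moves again with full rows.

Request:
move_arm(steps=[{"gripper": 1,"x": 2.3,"y": 3.4,"z": 0.3,"wx": 0,"wy": 0,"wz": 4},{"gripper": 1,"x": 4.6,"y": 6.8,"z": 0.6,"wx": 0,"wy": 0,"wz": 8},{"gripper": 1,"x": 6.9,"y": 10.2,"z": 0.9,"wx": 0,"wy": 0,"wz": 12},{"gripper": 1,"x": 9.2,"y": 13.6,"z": 1.2,"wx": 0,"wy": 0,"wz": 16},{"gripper": 1,"x": 11.5,"y": 17,"z": 1.5,"wx": 0,"wy": 0,"wz": 20},{"gripper": 1,"x": 13.8,"y": 20.4,"z": 1.8,"wx": 0,"wy": 0,"wz": 24},{"gripper": 1,"x": 16.1,"y": 23.8,"z": 2.1,"wx": 0,"wy": 0,"wz": 28},{"gripper": 1,"x": 18.4,"y": 27.2,"z": 2.4,"wx": 0,"wy": 0,"wz": 32},{"gripper": 1,"x": 20.7,"y": 30.6,"z": 2.7,"wx": 0,"wy": 0,"wz": 36},{"gripper": 1,"x": 23,"y": 34,"z": 3,"wx": 0,"wy": 0,"wz": 40},{"gripper": 1,"x": 25.3,"y": 37.4,"z": 3.3,"wx": 0,"wy": 0,"wz": 44},{"gripper": 1,"x": 27.6,"y": 40.8,"z": 3.6,"wx": 0,"wy": 0,"wz": 48}])

```text
time: 1.15
eef_pos: [452.6, -241.7, 242.8]
tcp_rot: [0.0, 0.851, 0.525, 0.0]
ft_force: [0.3, -1.1, 0.2]
grip_width: 85.4
grip_force: 0.0
```

Request:
move_arm(steps=[{"gripper": 1,"x": -0.3,"y": 3.8,"z": 0,"wx": 0,"wy": 0,"wz": 4.2},{"gripper": 1,"x": -0.6,"y": 7.6,"z": 0,"wx": 0,"wy": 0,"wz": 8.4},{"gripper": 1,"x": -0.9,"y": 11.4,"z": 0,"wx": 0,"wy": 0,"wz": 12.6},{"gripper": 1,"x": -1.2,"y": 15.2,"z": 0,"wx": 0,"wy": 0,"wz": 16.8},{"gripper": 1,"x": -1.6,"y": 19,"z": 0,"wx": 0,"wy": 0,"wz": 21},{"gripper": 1,"x": -1.9,"y": 22.8,"z": 0,"wx": 0,"wy": 0,"wz": 25.2},{"gripper": 1,"x": -2.2,"y": 26.6,"z": 0,"wx": 0,"wy": 0,"wz": 29.4},{"gripper": 1,"x": -2.6,"y": 30.4,"z": 0,"wx": 0,"wy": 0,"wz": 33.6},{"gripper": 0.2,"x": -2.9,"y": 34.2,"z": 0,"wx": 0,"wy": 0,"wz": 37.8},{"gripper": 0.2,"x": -3.2,"y": 38,"z": 0,"wx": 0,"wy": 0,"wz": 42},{"gripper": 0.2,"x": -3.5,"y": 41.8,"z": 0,"wx": 0,"wy": 0,"wz": 46.2},{"gripper": 0.2,"x": -3.8,"y": 45.6,"z": 0,"wx": 0,"wy": 0,"wz": 50}])

```text
time: 2.15
eef_pos: [413.2, 214.3, 242.7]
tcp_rot: [0.0, 0.549, 0.836, 0.0]
ft_force: [1.7, -0.1, 0.1]
grip_width: 51.0
grip_force: 0.0
```

Request:
move_arm(steps=[{"gripper": 0.2,"x": 0,"y": 0,"z": -1,"wx": 0,"wy": 0,"wz": 0},{"gripper": 0.2,"x": 0,"y": 0,"z": -2,"wx": 0,"wy": 0,"wz": 0},{"gripper": 0.2,"x": 0,"y": 0,"z": -2,"wx": 0,"wy": 0,"wz": 0},{"gripper": 0.2,"x": 0,"y": 0,"z": -2,"wx": 0,"wy": 0,"wz": 0}])

```text
time: 2.48
eef_pos: [413.9, 211.3, 221.9]
tcp_rot: [-0.0, 0.552, 0.834, -0.001]
ft_force: [-0.0, -0.6, 0.5]
grip_width: 51.6
grip_force: 0.0
```

Run:
```python
from rig import ctrl
import cv2,pickle
o=ctrl.get_obs();s=ctrl.snapshot("wrist");pickle.dump((o,s),open("w.pkl","wb"))
cv2.imwrite("pics/w2.png",s["image"][:,:,::-1]);print(o["time"],o["eef_pos"],o["tcp_rot"],o["joints"],o["grip_width"])
```

```text
2.4833 [413.89132805 211.30849773 221.93002272] [-2.58365878e-04  5.51802756e-01  8.33974405e-01 -5.86264818e-04] [ 4.17277644e-01 -3.56378714e-01  1.84800256e+00 -1.97061316e-04
  1.65123500e+00  1.55145585e-02] 51.55204608670512
```

View pics/w2.png

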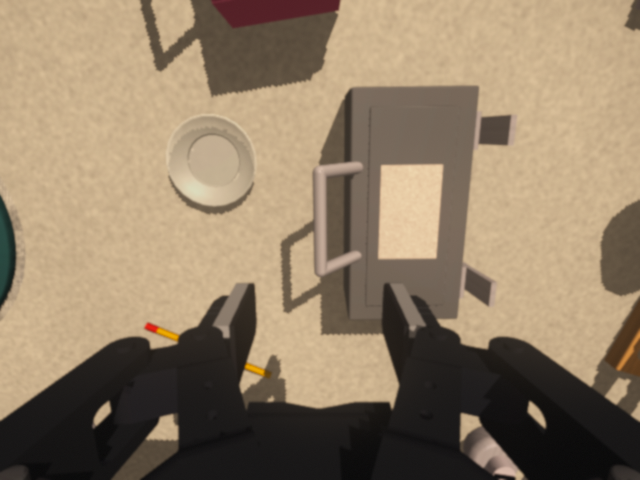

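In the wrist view, the bar runs vertically from (320,170) to (321,271), and the case lid lies to its right.

Run:
```python
import pickle,numpy as np
from scipy.spatial.transform import Rotation as Ro
o,s=pickle.load(open("w.pkl","rb"));q=o["tcp_rot"];R=Ro.from_quat(q,scalar_first=True).as_matrix()
M=np.array(s["tool_from_camera"])
def f(u,v,z):
    r=R@M[:3,:3]@np.array([(u-s["cx"])/s["fx"],(v-s["cy"])/s["fy"],1]);c=R@M[:3,3]+o["eef_pos"]
    return c+r*(z-c[2])/r[2]
a,b=f(320,170,113.5),f(321,271,113.5);print(a,b,(a+b)/2,np.linalg.norm(a-b),np.degrees(np.arctan2(-(a-b)[0],(a-b)[1])))
h=[f(478,87,78.5),f(457,317,78.5)];n=[f(351,88,78.5),f(350,318,78.5)];print(h,n)
print("toolY",R[:,1])
from rig import ctrl; print(ctrl.pinch_z)
```

```text
[399.25641741 249.78400971 113.5       ] [430.50212972 178.41212384 113.5       ] [414.87927356 214.09806677 113.5       ] 77.9117489864466 23.643197565751105
[array([488.07925268, 352.84894737,  78.5       ]), array([567.2387293 , 173.78097367,  78.5       ])] [array([398.11402786, 313.84142836,  78.5       ]), array([478.04573593, 134.76413581,  78.5       ])]
toolY [ 0.92037845  0.39102675 -0.00126299]
18.700000000000003
```

Request:
move_arm(force=30, steps=[{"gripper": 0.2,"x": 0,"y": 0.2,"z": -2.5,"wx": 0,"wy": 0,"wz": 0},{"gripper": 0.2,"x": 0,"y": 0.2,"z": -5,"wx": 0,"wy": 0,"wz": 0},{"gripper": 0.2,"x": 0,"y": 0.2,"z": -7.5,"wx": 0,"wy": 0,"wz": 0},{"gripper": 0.2,"x": 0,"y": 0.2,"z": -10,"wx": 0,"wy": 0,"wz": 0},{"gripper": 0.2,"x": 0,"y": 0.2,"z": -12,"wx": 0,"wy": 0,"wz": 0},{"gripper": 0.2,"x": 0,"y": 0.2,"z": -12.8,"wx": 0,"wy": 0,"wz": 0},{"gripper": -0.4,"x": 0,"y": 0.2,"z": -12.8,"wx": 0,"wy": 0,"wz": 0},{"gripper": -0.4,"x": 0,"y": 0.2,"z": -12.8,"wx": 0,"wy": 0,"wz": 0},{"gripper": -0.4,"x": 0,"y": 0.2,"z": -12.8,"wx": 0,"wy": 0,"wz": 0},{"gripper": -0.4,"x": 0,"y": 0.2,"z": -12.8,"wx": 0,"wy": 0,"wz": 0}])

```text
time: 3.37
eef_pos: [414.7, 214.5, 96.1]
tcp_rot: [0.001, 0.551, 0.834, 0.001]
ft_force: [-0.3, 0.1, 0.2]
grip_width: 25.7
grip_force: 0.0
```

Request:
move_arm(force=30, steps=[{"gripper": -1,"x": 0,"y": 0,"z": 0,"wx": 0,"wy": 0,"wz": 0},{"gripper": -1,"x": 0,"y": 0,"z": 0,"wx": 0,"wy": 0,"wz": 0},{"gripper": -1,"x": 0,"y": 0,"z": 0,"wx": 0,"wy": 0,"wz": 0},{"gripper": -1,"x": 0,"y": 0,"z": 0,"wx": 0,"wy": 0,"wz": 0},{"gripper": -1,"x": 0,"y": 0,"z": 0,"wx": 0,"wy": 0,"wz": 0},{"gripper": -1,"x": 0,"y": 0,"z": 0,"wx": 0,"wy": 0,"wz": 0}])

```text
time: 3.87
eef_pos: [414.0, 214.4, 94.6]
tcp_rot: [-0.0, 0.551, 0.834, -0.0]
ft_force: [-0.4, -0.4, -0.2]
grip_width: 0.1
grip_force: 0.0
```

Run:
```python
import numpy as np
c=np.array([np.cos(np.radians(23.3)),np.sin(np.radians(23.3))])
for i in range(0,101,5):
    t=np.arctan2(43,-125)-np.radians(i);r=np.hypot(43,125)
    dx=r*np.cos(t)+125;dz=r*np.sin(t)-43
    print(i,(dx*c/10).round(2),round(dz/10,2))
```

```text
0 [-0. -0.] -0.0
5 [0.39 0.17] 1.07
10 [0.86 0.37] 2.11
15 [1.41 0.61] 3.09
20 [2.04 0.88] 4.02
25 [2.74 1.18] 4.88
30 [3.51 1.51] 5.67
35 [4.34 1.87] 6.39
40 [5.22 2.25] 7.03
45 [6.16 2.65] 7.58
50 [7.13 3.07] 8.04
55 [8.13 3.5 ] 8.41
60 [9.16 3.95] 8.68
65 [10.21  4.4 ] 8.85
70 [11.27  4.85] 8.92
75 [12.32  5.31] 8.89
80 [13.38  5.76] 8.76
85 [14.41  6.21] 8.53
90 [15.43  6.65] 8.2
95 [16.42  7.07] 7.78
100 [17.36  7.48] 7.26
```

The fingers closed to 0.1 mm, so they missed the bar. I'll look before going on.

Run:
```python
from rig import ctrl
import cv2,numpy as np
w=ctrl.snapshot("wrist")["image"][:,:,::-1];t=ctrl.snapshot("scene")["image"][215:365,275:475,::-1]
w=cv2.resize(w[120:],(533,300));t=cv2.resize(t,(400,300),interpolation=2)
w=cv2.resize(w,(400,300))
cv2.imwrite("pics/m.png",np.hstack([w,t]))
```

```text
(no output)
```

View pics/m.png

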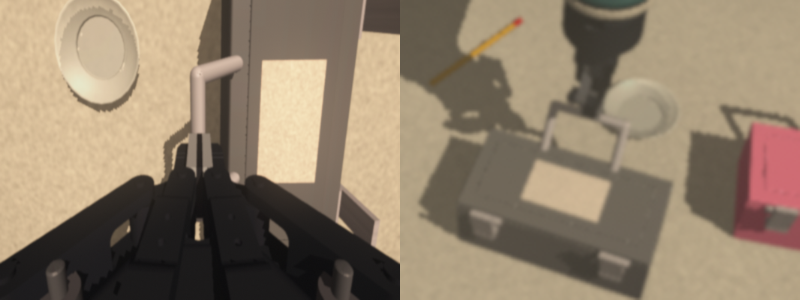

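Run:
```python
from rig import ctrl
import cv2,numpy as np
print(ctrl.get_obs()["grip_width"],ctrl.get_obs()["grip_force"])
f=lambda i:cv2.resize(i[:,:,::-1],(400,500),interpolation=2)
w=f(ctrl.snapshot("wrist")["image"][205:405,240:400]);t=f(ctrl.snapshot("scene")["image"][230:310,330:394])
cv2.imwrite("pics/m2.png",np.hstack([w,t]))
```

```text
0.019741316433758115 0.0
```

View pics/m2.png

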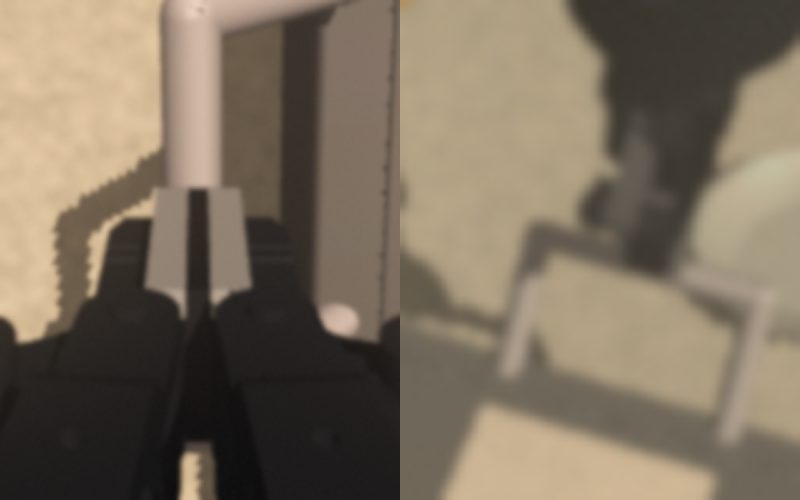

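The wrist crop shows the finger tips covering the bar, with the bar emerging at crop (192,187) and centred. The scene crop shows the finger tips ending near the bar at about (650,270). I'll check where the TCP and the bar should project.

Run:
```python
from rig import ctrl
import pickle,numpy as np
from scipy.spatial.transform import Rotation as Ro
d=pickle.load(open("d.pkl","rb"))
s=d["scene"]
def P(X):
    c=np.array(s["R"])@X+np.array(s["t"]);return np.array([s["fx"]*c[0]/c[2]+s["cx"],s["fy"]*c[1]/c[2]+s["cy"]])
o=ctrl.get_obs();e=np.array(o["eef_pos"]);print(e,o["joints"])
for dz in(0,19,40,60):
    p=P(e+[0,0,dz]);print(dz,p,"crop",400+(p[0]-330)*6.25,(p[1]-230)*6.25)
_,w=pickle.load(open("w.pkl","rb"));M=np.linalg.inv(np.array(w["tool_from_camera"]));print(np.array(w["tool_from_camera"]).round(3))
for X in([0,0,0],[11,0,0],[11,0,-19],[11,5,-19],[11,11,-19],[25,0,-19],[39,0,-19],[39,5,-19],[39,-5,-19]):
    c=M[:3,:3]@np.array(X)+M[:3,3];u=w["fx"]*c[0]/c[2]+w["cx"];v=w["fy"]*c[1]/c[2]+w["cy"];print(X,u,v,"crop",(u-240)*2.5,(v-205)*2.5)
```

```text
[414.0237051  214.34068713  94.61985484] [ 4.23006965e-01 -3.03372686e-01  2.01437715e+00 -3.23282522e-05
  1.43054829e+00  1.95743960e-02]
0 [369.23130551 277.85128831] crop 645.1956594230282 299.07055193957177
19 [369.93378564 272.3841877 ] crop 649.5861602610787 264.9011731096749
40 [370.73530499 266.14630751] crop 654.5956561794945 225.9144219172576
60 [371.5243603  260.00542956] crop 659.5272518574372 187.53393477667436
[[ 0.00000e+00 -9.64000e-01 -2.64000e-01  6.70300e+01]
 [ 1.00000e+00 -0.00000e+00  1.00000e-03  6.26000e-01]
 [-1.00000e-03 -2.64000e-01  9.64000e-01 -1.66709e+02]
 [ 0.00000e+00  0.00000e+00  0.00000e+00  1.00000e+00]]
[0, 0, 0] 317.20152503114696 279.2065393102996 crop 193.0038125778674 185.516348275749
[11, 0, 0] 317.17630796453403 257.23413631816175 crop 192.94076991133508 130.58534079540436
[11, 0, -19] 317.022603019428 271.71161419410925 crop 192.55650754857 166.7790354852731
[11, 5, -19] 328.9618562635058 271.7088714712582 crop 222.40464065876452 166.77217867814548
[11, 11, -19] 343.2881884571529 271.70558038111403 crop 258.2204711428823 166.76395095278508
[25, 0, -19] 316.9815975083434 239.55576366183539 crop 192.45399377085846 86.38940915458846
[39, 0, -19] 316.93856849795645 205.813118101376 crop 192.34642124489113 2.032795253440014
[39, 5, -19] 329.46697519498815 205.8119331026935 crop 223.66743798747038 2.0298327567337537
[39, -5, -19] 304.4095180075489 205.81430316095168 crop 161.02379501887228 2.0357579023792027
```

The closed pads show as a thin strip, with the tips lying above the bar, so the real tips sit well behind the nominal TCP. I'll open slightly, go 15 mm lower (still above the lid top) and close again.

Request:
move_arm(force=30, steps=[{"gripper": -0.3,"x": 0,"y": 0,"z": 0,"wx": 0,"wy": 0,"wz": 0},{"gripper": -0.3,"x": 0,"y": 0,"z": 0,"wx": 0,"wy": 0,"wz": 0},{"gripper": -0.3,"x": 0,"y": 0,"z": 0,"wx": 0,"wy": 0,"wz": 0},{"gripper": -0.3,"x": 0,"y": 0,"z": 0,"wx": 0,"wy": 0,"wz": 0},{"gripper": -0.3,"x": 0,"y": 0,"z": 0,"wx": 0,"wy": 0,"wz": 0}])

```text
time: 4.48
eef_pos: [414.0, 214.4, 94.6]
tcp_rot: [-0.0, 0.551, 0.834, 0.0]
ft_force: [0.5, 0.2, -0.6]
grip_width: 29.9
grip_force: 0.0
```

Request:
move_arm(force=30, steps=[{"gripper": -0.3,"x": 0,"y": 0,"z": -0.3,"wx": 0,"wy": 0,"wz": 0},{"gripper": -0.3,"x": 0,"y": 0,"z": -0.6,"wx": 0,"wy": 0,"wz": 0},{"gripper": -0.3,"x": 0,"y": 0,"z": -0.9,"wx": 0,"wy": 0,"wz": 0},{"gripper": -0.3,"x": 0,"y": 0,"z": -1.2,"wx": 0,"wy": 0,"wz": 0},{"gripper": -0.3,"x": 0,"y": 0,"z": -1.5,"wx": 0,"wy": 0,"wz": 0},{"gripper": -0.3,"x": 0,"y": 0,"z": -1.5,"wx": 0,"wy": 0,"wz": 0}])

```text
time: 4.98
eef_pos: [413.7, 214.2, 78.8]
tcp_rot: [-0.0, 0.551, 0.834, -0.0]
ft_force: [0.1, -0.7, 0.6]
grip_width: 29.7
grip_force: 0.0
```

Request:
move_arm(force=30, steps=[{"gripper": -1,"x": 0,"y": 0,"z": 0,"wx": 0,"wy": 0,"wz": 0},{"gripper": -1,"x": 0,"y": 0,"z": 0,"wx": 0,"wy": 0,"wz": 0},{"gripper": -1,"x": 0,"y": 0,"z": 0,"wx": 0,"wy": 0,"wz": 0},{"gripper": -1,"x": 0,"y": 0,"z": 0,"wx": 0,"wy": 0,"wz": 0},{"gripper": -1,"x": 0,"y": 0,"z": 0,"wx": 0,"wy": 0,"wz": 0},{"gripper": -1,"x": 0,"y": 0,"z": 0,"wx": 0,"wy": 0,"wz": 0}])

```text
time: 5.48
eef_pos: [413.2, 214.0, 79.6]
tcp_rot: [-0.001, 0.551, 0.834, -0.001]
ft_force: [-8.3, -3.8, 3.3]
grip_width: 8.3
grip_force: 30.0
```

The grip holds, but 8.3 mm on a 10 mm bar, with an upward force, suggests the pad tips have only the upper half. I'll go 10 mm lower and re-grip.

Request:
move_arm(force=30, steps=[{"gripper": -0.4,"x": -0.1,"y": 0,"z": 0,"wx": 0,"wy": 0,"wz": 0},{"gripper": -0.4,"x": -0.1,"y": 0,"z": 0,"wx": 0,"wy": 0,"wz": 0},{"gripper": -0.4,"x": -0.1,"y": 0,"z": 0,"wx": 0,"wy": 0,"wz": 0},{"gripper": -0.4,"x": -0.1,"y": 0,"z": 0,"wx": 0,"wy": 0,"wz": 0},{"gripper": -0.4,"x": -0.1,"y": 0,"z": -0.2,"wx": 0,"wy": 0,"wz": 0},{"gripper": -0.4,"x": -0.1,"y": 0,"z": -0.4,"wx": 0,"wy": 0,"wz": 0},{"gripper": -0.4,"x": -0.1,"y": 0,"z": -0.6,"wx": 0,"wy": 0,"wz": 0},{"gripper": -0.4,"x": -0.1,"y": 0,"z": -0.8,"wx": 0,"wy": 0,"wz": 0},{"gripper": -0.4,"x": -0.1,"y": 0,"z": -1.0,"wx": 0,"wy": 0,"wz": 0},{"gripper": -0.4,"x": -0.1,"y": 0,"z": -1.0,"wx": 0,"wy": 0,"wz": 0}])

```text
time: 6.32
eef_pos: [412.8, 214.2, 69.0]
tcp_rot: [-0.0, 0.551, 0.834, -0.0]
ft_force: [-0.3, 0.2, -1.4]
grip_width: 25.6
grip_force: 0.0
```

Request:
move_arm(force=30, steps=[{"gripper": -1,"x": 0,"y": 0,"z": 0,"wx": 0,"wy": 0,"wz": 0},{"gripper": -1,"x": 0,"y": 0,"z": 0,"wx": 0,"wy": 0,"wz": 0},{"gripper": -1,"x": 0,"y": 0,"z": 0,"wx": 0,"wy": 0,"wz": 0},{"gripper": -1,"x": 0,"y": 0,"z": 0,"wx": 0,"wy": 0,"wz": 0},{"gripper": -1,"x": 0,"y": 0,"z": 0,"wx": 0,"wy": 0,"wz": 0},{"gripper": -1,"x": 0,"y": 0,"z": 0,"wx": 0,"wy": 0,"wz": 0}])

```text
time: 6.82
eef_pos: [413.0, 214.4, 69.6]
tcp_rot: [0.0, 0.551, 0.834, 0.0]
ft_force: [-0.5, -0.3, -2.0]
grip_width: 8.8
grip_force: 29.2
```

Run:
```python
from rig import ctrl
import cv2,numpy as np
f=lambda i:cv2.resize(i[:,:,::-1],(400,500),interpolation=2)
w=f(ctrl.snapshot("wrist")["image"][205:405,240:400]);t=f(ctrl.snapshot("scene")["image"][230:310,330:394])
cv2.imwrite("pics/m3.png",np.hstack([w,t]))
```

```text
(no output)
```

View pics/m3.png

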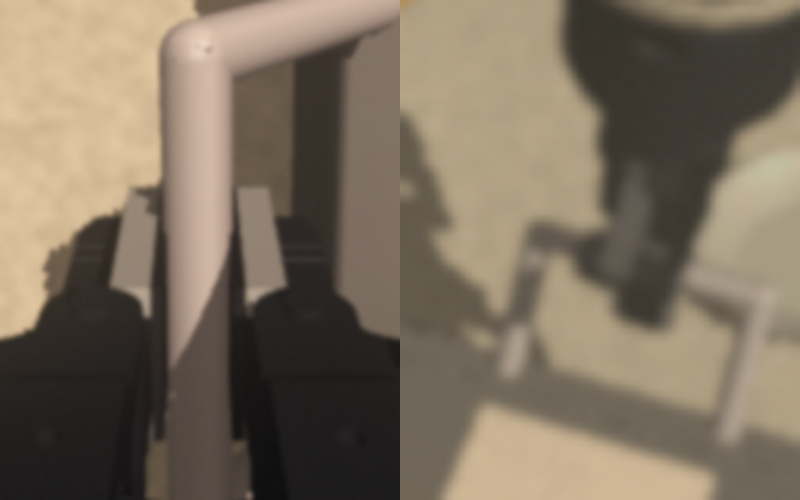

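The bar (wrist crop x≈197) is now between the pads, and the scene crop shows the tips about 15 to 20 mm below it. I'll lift along the arc and check forces early.

Request:
move_arm(force=30, steps=[{"gripper": -1,"x": 0.2,"y": 0.1,"z": 0.5,"wx": 0,"wy": 0,"wz": 0},{"gripper": -1,"x": 0.4,"y": 0.2,"z": 1.1,"wx": 0,"wy": 0,"wz": 0},{"gripper": -1,"x": 0.6,"y": 0.3,"z": 1.6,"wx": 0,"wy": 0,"wz": 0},{"gripper": -1,"x": 0.9,"y": 0.4,"z": 2.1,"wx": 0,"wy": 0,"wz": 0},{"gripper": -1,"x": 1.1,"y": 0.5,"z": 2.6,"wx": 0,"wy": 0,"wz": 0},{"gripper": -1,"x": 1.4,"y": 0.6,"z": 3.1,"wx": 0,"wy": 0,"wz": 0},{"gripper": -1,"x": 1.7,"y": 0.7,"z": 3.6,"wx": 0,"wy": 0,"wz": 0},{"gripper": -1,"x": 2.0,"y": 0.9,"z": 4.0,"wx": 0,"wy": 0,"wz": 0},{"gripper": -1,"x": 2.0,"y": 0.9,"z": 4.0,"wx": 0,"wy": 0,"wz": 0}])

```text
time: 7.67
eef_pos: [433.5, 223.4, 111.2]
tcp_rot: [0.0, 0.551, 0.834, -0.0]
ft_force: [-10.8, -6.8, 8.4]
grip_width: 8.9
grip_force: 30.1
```

Request:
move_arm(force=30, steps=[{"gripper": -1,"x": 0.7,"y": 0.3,"z": 0.9,"wx": 0,"wy": 0,"wz": 0},{"gripper": -1,"x": 1.5,"y": 0.6,"z": 1.7,"wx": 0,"wy": 0,"wz": 0},{"gripper": -1,"x": 2.3,"y": 1.0,"z": 2.4,"wx": 0,"wy": 0,"wz": 0},{"gripper": -1,"x": 3.2,"y": 1.4,"z": 3.0,"wx": 0,"wy": 0,"wz": 0},{"gripper": -1,"x": 4.1,"y": 1.8,"z": 3.6,"wx": 0,"wy": 0,"wz": 0},{"gripper": -1,"x": 5.1,"y": 2.2,"z": 4.0,"wx": 0,"wy": 0,"wz": 0},{"gripper": -1,"x": 6.1,"y": 2.6,"z": 4.4,"wx": 0,"wy": 0,"wz": 0},{"gripper": -1,"x": 7.1,"y": 3.1,"z": 4.7,"wx": 0,"wy": 0,"wz": 0},{"gripper": -1,"x": 7.1,"y": 3.1,"z": 4.7,"wx": 0,"wy": 0,"wz": 0}])

```text
time: 8.42
eef_pos: [505.7, 255.0, 157.9]
tcp_rot: [0.001, 0.551, 0.834, 0.001]
ft_force: [-3.3, -1.5, 11.9]
grip_width: 8.9
grip_force: 30.9
```

Request:
move_arm(force=30, steps=[{"gripper": -1,"x": 1.0,"y": 0.4,"z": 0.2,"wx": 0,"wy": 0,"wz": 0},{"gripper": -1,"x": 2.1,"y": 0.9,"z": 0.2,"wx": 0,"wy": 0,"wz": 0},{"gripper": -1,"x": 3.2,"y": 1.4,"z": 0.2,"wx": 0,"wy": 0,"wz": 0},{"gripper": -1,"x": 4.2,"y": 1.8,"z": 0.1,"wx": 0,"wy": 0,"wz": 0},{"gripper": -1,"x": 5.2,"y": 2.3,"z": -0.1,"wx": 0,"wy": 0,"wz": 0},{"gripper": -1,"x": 6.3,"y": 2.7,"z": -0.5,"wx": 0,"wy": 0,"wz": 0},{"gripper": -1,"x": 7.0,"y": 3.0,"z": -0.8,"wx": 0,"wy": 0,"wz": 0},{"gripper": -1,"x": 7.5,"y": 3.2,"z": -1.0,"wx": 0,"wy": 0,"wz": 0},{"gripper": -1,"x": 7.5,"y": 3.2,"z": -1.0,"wx": 0,"wy": 0,"wz": 0}])

```text
time: 9.17
eef_pos: [579.9, 287.5, 146.4]
tcp_rot: [-0.0, 0.551, 0.835, 0.001]
ft_force: [-2.0, 5.5, 3.1]
grip_width: 8.7
grip_force: 30.6
```

The bar has moved 182 mm along and 77 mm up, about 97°. I'll open a little and withdraw straight up.

Request:
move_arm(steps=[{"gripper": -0.5,"x": 0,"y": 0,"z": 0,"wx": 0,"wy": 0,"wz": 0},{"gripper": -0.5,"x": 0,"y": 0,"z": 0,"wx": 0,"wy": 0,"wz": 0},{"gripper": -0.5,"x": 0,"y": 0,"z": 0,"wx": 0,"wy": 0,"wz": 0},{"gripper": -0.5,"x": 0,"y": 0,"z": 0,"wx": 0,"wy": 0,"wz": 0},{"gripper": -0.5,"x": 0.3,"y": 0.1,"z": 0,"wx": 0,"wy": 0,"wz": 0},{"gripper": -0.5,"x": 0.3,"y": 0.1,"z": 1,"wx": 0,"wy": 0,"wz": 0},{"gripper": -0.5,"x": 0.3,"y": 0.1,"z": 2.5,"wx": 0,"wy": 0,"wz": 0},{"gripper": -0.5,"x": 0.3,"y": 0.1,"z": 4,"wx": 0,"wy": 0,"wz": 0},{"gripper": -0.5,"x": 0.3,"y": 0.1,"z": 6,"wx": 0,"wy": 0,"wz": 0},{"gripper": -0.5,"x": 0.3,"y": 0.1,"z": 9,"wx": 0,"wy": 0,"wz": 0},{"gripper": -0.5,"x": 0.3,"y": 0.1,"z": 12,"wx": 0,"wy": 0,"wz": 0},{"gripper": -0.5,"x": 0.3,"y": 0.1,"z": 14,"wx": 0,"wy": 0,"wz": 0}])

```text
time: 10.17
eef_pos: [582.1, 287.4, 292.0]
tcp_rot: [0.001, 0.551, 0.834, 0.002]
ft_force: [-0.4, 0.1, 0.3]
grip_width: 21.4
grip_force: 0.0
```

Request:
move_arm(steps=[{"gripper": -0.5,"x": 0,"y": -3,"z": 1,"wx": 0,"wy": 0,"wz": 0},{"gripper": -0.5,"x": 0,"y": -6,"z": 1,"wx": 0,"wy": 0,"wz": 0},{"gripper": -0.5,"x": 0,"y": -9,"z": 1,"wx": 0,"wy": 0,"wz": 0},{"gripper": -0.5,"x": 0,"y": -12,"z": 1,"wx": 0,"wy": 0,"wz": 0},{"gripper": -0.5,"x": 0,"y": -15,"z": 1,"wx": 0,"wy": 0,"wz": 0},{"gripper": -0.5,"x": 0,"y": -15,"z": 1,"wx": 0,"wy": 0,"wz": 0},{"gripper": -0.5,"x": 0,"y": -15,"z": 1,"wx": 0,"wy": 0,"wz": 0},{"gripper": -0.5,"x": 0,"y": -15,"z": 1,"wx": 0,"wy": 0,"wz": 0}])

```text
time: 10.83
eef_pos: [582.0, 137.6, 298.0]
tcp_rot: [0.0, 0.551, 0.834, 0.001]
ft_force: [0.1, 0.4, -0.1]
grip_width: 21.4
grip_force: 0.0
```

Run:
```python
from rig import ctrl
import cv2
cv2.imwrite("pics/end.png",ctrl.snapshot("scene")["image"][:,:,::-1])
```

```text
(no output)
```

View pics/end.png

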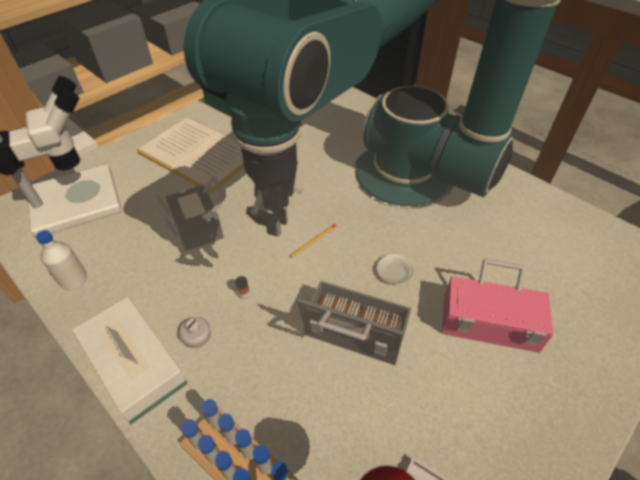

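The wide case at (355,320) is open with its slides showing and the handle folded back at (345,325). The small case at (192,215) is still shut, and the gripper is clear of everything.

```bash
python3 -c "
from rig import ctrl
print(ctrl.hand_in())"
```

```text
the job is handed in; nothing more can be done
None
```

The wide grey case's lid is open on its stop and released, the small case is still shut, and the job was handed in at about 11 s; the hand-in returned no verdict.

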